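# Stand the toppled jar and pepper mill up in the seasoning row

## Robot

A 6-joint arm with a two-finger parallel gripper is mounted at the origin on a cart in front of the work surface, level with it; the furniture and walls round the work are solid. World frame = base frame: x ahead of the robot, y to its left, z up, the work surface at z = 0. Lengths are in mm, angles in degrees, forces in N, time in s.
With the tool pointing down it reaches from about 275 to 850 mm from the base axis. Payload 5.2 kg.
Tool frame: the origin (TCP) lies at the very end of the fingers, on their centre line; the grasp point (between the pads) lies 19 mm behind it; z points along the fingers, y is the line along which they close (so a half turn about z gives the same grasp; the last joint's range is limited). The gripper opens to 85 mm and grips with 20 to 120 N. Pads are 22 mm wide; open, the fingers measure 114 mm over their backs; the gripper's body (76 mm by 85 mm) begins 54 mm behind the grasp point. The pads swing forward as they close: fully open they stand 13 mm farther back than shut.
Start: joints at [-76.879, 14.817, 87.949, -0, 77.235, -11.62], TCP at [230.199, -499.513, 231.31] pointing down, gripper open.
Joint ranges: [-179.93, 179.93], [-52.35, 119.4], [10.71, 147.94], [-69.91, 249.91], [12.55, 155.21], [-178.61, 178.61]. Speed limits (degrees/s): [147.25, 147.25, 180, 180, 180, 180].

## Interface

Orientations are given as a 3x3 rotation matrix whose columns are the frame's x, y, z axes.
In Python, from bench import r gives the robot as it stands.
- The arm moves only by the shell command python3 -m crank 'ROWS' [FORCE]. ROWS is JSON, one flat list of numbers, 7 for each row, row after row: the turn, a rotation vector about the world's x, y, z in rad, then the shift along the world's x, y, z in m, then the closure, from -1 (fully open) to 1 (shut). In form: [rx, ry, rz, dx, dy, dz, hand, rx, ry, rz, dx, dy, dz, hand, ...]. A call has 1 to 20 rows; each row shifts and turns the commanded pose from where the row before left it; what a row does not reach is not made up. A row lasts 1/10 s, in which the tool goes at most 50 mm and 8.59 degrees, less where a joint would pass 70% of its speed; a pose out of reach is approached as far as the arm can. A call is refused whole if a number of a shift passes 0.05 or a number of a turn 0.15, either way. A call with a gripper value outside its range is refused whole. The fingers move at their own pace and stop on an object; FORCE is the grip in N (left out, the last holds). Time passes only in rows, so rows that do not move let the fingers close. It gives the time, the measured TCP pose, the force, the opening and the grip force at its end, in the units of the state.
- r.read_state(): the state, without advancing time (a new reading comes with each control period).
- r.grab_frame(name): name is "side" or "top"; returns a dict with "color" (480x640x3 uint8, blue, green, red), "vfov" (degrees; the focal length in pixels is half the picture's height over the tangent of half this angle, whatever the lens; pixels are square), "cx", "cy" (the principal point, pixels), "world_from_camera" (4x4, takes a point from camera to world coordinates). Camera axes: x right, y down, z forward; pixel columns grow to the right and rows downward; lengths in mm; the calibration is good to about 2 mm. A picture is of the moment at which its call begins. There is no depth.
- r.close_job(): hands the job in; it is judged then, once.
The state is a dict: "t": time; "joint_positions": joint angles; "joint_velocities": joint speeds; "tau": joint torques, N m; "tcp_pos": TCP position; "tcp_rot": TCP orientation; "wrist_force": force on the tool from outside, world axes, zero at the start; "wrist_torque": the same for the moment, N m; "finger_gap": opening from 0.0 (shut) to 1.0 (fully open); "grasp_force": force on a finger pad.
Only numpy, scipy, OpenCV 4.12 (cv2) and the standard library are available. Lean on these libraries where they do the work, as an engineer would, in place of code of your own. Each camera call takes 0.05 s, during which the arm holds its last target. There are 200 camera calls.

## Task

A spice jar lies toppled in the wooden frame and the pepper mill lies toppled beside it. Stand the jar upright again on the worktop inside the frame, in the gap where it lies, between its two standing neighbours, and stand the mill upright on the middle of the cork mat in the frame's other gap; let go of both. Do not knock over or push aside the other jars, the salt shaker and the tin.

Things in the scene. Friction and masses are not known exactly. Their poses are not given: they have to be found in the camera images.
- row_frame: low wooden frame fixed on the worktop: rails 12 mm wide, 16 high (corner posts 22) round a bare strip 440 mm (its x) by 144 mm (its y); no floor, things stand on the worktop (z = 0). Origin: strip centre at worktop height; x along the row, away from the robot; y across it, left. Three standing things, 190 mm apart on the centre line, leave two gaps; one holds the jar lying down, one the cork mat.
- mat_centre (a point): middle of the top of a round cork mat, 90 mm across, 4 mm thick, fixed on the worktop in the nearer or the farther gap of the row, on the frame's centre line
- spice_a: clear spice jar with a red screw cap, 45 mm diameter (cap; glass foot 42), 106 mm tall. 0.11 kg. It lies on its side across the frame in the gap without the mat, cap to the right. Origin: centre of the foot (about 22 mm up while it lies, 50 mm left of the frame's centre line); z points to the cap.
- pepper_mill: turned wooden pepper mill, 170 mm tall, 0.18 kg: body 122 mm, foot 58 mm diameter, head 49 mm (does not turn), steel knob on top. Lies on its side on the bare worktop left of the frame, knob roughly to the right, towards the frame. Grip it anywhere on the body (45 to 58 mm wide). Origin: centre of the foot (about 29 mm up while it lies); z points to the knob.
- spice_b: clear spice jar with a red screw cap, 45 mm diameter (cap; glass foot 42), 106 mm tall. Stands in the row in the frame at the start; leave it. Origin: centre of the foot; z up.
- salt_shaker: glass salt shaker with a grey top, 44 mm diameter, 90 mm tall. Stands in the row in the frame at the start; leave it. Origin: centre of the foot; z up.
- tomato_tin: food tin, 57 mm diameter, 72 mm tall. Stands in the row in the frame at the start; leave it. Origin: centre of the foot; z up.
- spice_c: clear spice jar with a red screw cap, 45 mm diameter (cap; glass foot 42), 106 mm tall. Stands outside the frame, left of its far end; leave it. Origin: centre of the foot; z up.
- spice_d: clear spice jar with a red screw cap, 45 mm diameter (cap; glass foot 42), 106 mm tall. Stands outside the frame, to its right; leave it. Origin: centre of the foot; z up.
Not all that is in view belongs to the job. Leave any green or purple look-alike of the spice_d alone.

How it is judged:
By the outcome, as a careful person would: the job done as asked, in the order asked, and still so for the second after the job is handed in, with the robot touching nothing.
It also fails if it takes over 51 s, if anything falls off the work surface, if the arm or the gripper's body presses on something with over 40 N, if the wrist force passes 120 N, or if a joint passes its speed limit or range.

## Working session

There is one attempt and no reset: what is moved stays moved. The work goes in short steps, Python scripts to look and compute and a shell command to move; the robot and the scene stay as the last step left them, time stands still between calls to the robot, and variables do not carry over. Pictures are saved under pics/ and viewed, at most 11 in all, crops included, and the job is handed in when it is done.

```bash
mkdir -p pics; ls; cat > h.py <<'E'
import numpy as np, cv2
from bench import r
def ray(f,u,v):
    fl=240/np.tan(np.radians(f["vfov"])/2); T=np.array(f["world_from_camera"])
    d=T[:3,:3]@np.array([(u-f["cx"])/fl,(v-f["cy"])/fl,1]); return T[:3,3],d/np.linalg.norm(d)
def plane(f,u,v,z):
    o,d=ray(f,u,v); return (o+d*(z-o[2])/d[2]).round(1)
def proj(f,p):
    fl=240/np.tan(np.radians(f["vfov"])/2); T=np.linalg.inv(np.array(f["world_from_camera"])); c=T[:3,:3]@np.array(p)+T[:3,3]
    return (c[:2]/c[2]*fl+[f["cx"],f["cy"]]).round(1)
E
python3 - <<'E'
from h import *
for n in("top","side"):
    f=r.grab_frame(n); cv2.imwrite(f"pics/{n}0.png",f["color"]); print(n,f["vfov"],f["cx"],f["cy"],np.round(f["world_from_camera"],3).tolist())
print(r.read_state())
E
```

```text
pics
top 57.5065172357944 323.9788759146281 242.26972126647397 [[0.012, -0.997, 0.076, 487.35], [-1.0, -0.01, 0.029, -19.034], [-0.028, -0.076, -0.997, 936.197], [0.0, 0.0, 0.0, 1.0]]
side 47.92172570236431 320.77469461705715 242.2167703869536 [[0.973, -0.097, 0.211, 302.267], [-0.231, -0.498, 0.836, -1008.646], [0.024, -0.862, -0.507, 643.534], [0.0, 0.0, 0.0, 1.0]]
{'t': 0.1, 'joint_positions': array([-7.68796926e+01,  1.48544179e+01,  8.80052378e+01, -1.31062750e-04,
        7.72357265e+01, -1.16203962e+01]), 'joint_velocities': array([ 0.03533764, -0.1105241 , -0.20020008,  0.04983488,  0.034192  ,
        0.0122072 ]), 'tau': array([ 3.64492407e-03, -4.46967173e+01, -2.91247433e+01, -2.05558604e-04,
        6.33265357e-03,  7.22349881e-06]), 'tcp_pos': array([ 230.08330616, -499.02929616,  230.5610738 ]), 'tcp_rot': array([[ 9.08210941e-01,  4.18512534e-01, -3.80061548e-04],
       [ 4.18512574e-01, -9.08209556e-01,  1.62077086e-03],
       [ 3.33137390e-04, -1.63106236e-03, -9.99998614e-01]]), 'wrist_force': array([0.15358002, 0.17157692, 0.42826684]), 'wrist_torque': array([-0.00727949,  0.02714293, -0.04212572]), 'grasp_force': 0.0, 'finger_gap': 1.0003802335059684}
```

View pics/top0.png

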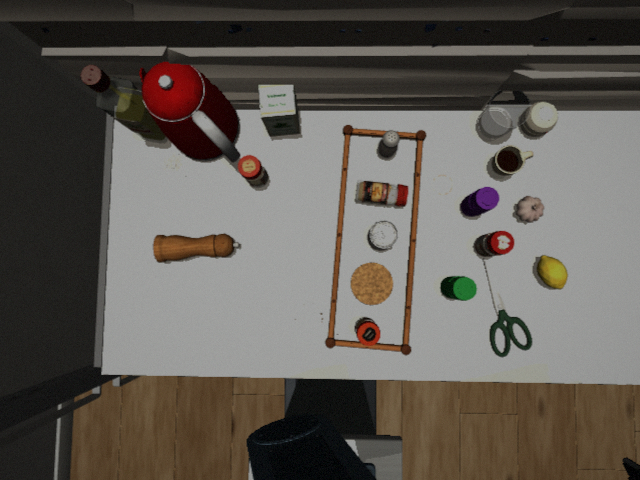

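View pics/side0.png

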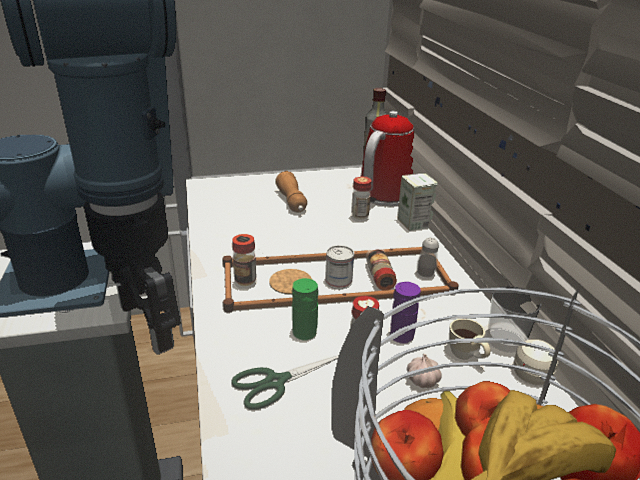

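The top view shows the toppled jar at (383,193), with its cap on the right. Similar objects I rejected, all standing: spice_b (369,333), spice_c (252,170), spice_d (496,243), green (459,288) and purple (480,201). The mill is at (195,247) with its knob at (238,245); nothing else looks like it. The mat is at (372,283), in the nearer gap. The side view agrees, with the jar at (381,270) and the mill at (292,191). Next I'll measure and check with one crop.

```bash
python3 - <<'E'
from h import *
f=r.grab_frame("top"); im=f["color"]
hsv=cv2.cvtColor(im,cv2.COLOR_BGR2HSV)
def info(name,m,z,box):
    mm=np.zeros_like(m); x0,y0,x1,y1=box; mm[y0:y1,x0:x1]=m[y0:y1,x0:x1]
    n,l,st,c=cv2.connectedComponentsWithStats(mm)
    k=1+np.argmax(st[1:,4]); cn=cv2.findContours((l==k).astype(np.uint8),0,1)[0][0]
    rect=cv2.minAreaRect(cn); b=cv2.boxPoints(rect)
    print(name,c[k].round(1),st[k].tolist(),"ctr",plane(f,*rect[0],z),"box",[plane(f,*p,z)[:2].tolist() for p in b])
nonwhite=((hsv[...,1]>90)).astype(np.uint8)
info("mill",nonwhite,27,(140,225,245,270))
info("jar",nonwhite,22,(353,175,410,212))
red=((hsv[...,1]>150)&((hsv[...,0]<6)|(hsv[...,0]>172))&(hsv[...,2]>90)).astype(np.uint8)
info("jarcap",red,22,(390,175,410,212))
info("mat",nonwhite,4,(346,258,398,308))
for n,u,v in(("FL",348,130.5),("FR",421,135),("NL",330,342.5),("NR",406,349.5)): print(n,plane(f,u,v,22))
for n,u,v,z in(("tin",383,234,72),("salt",391,136,90),("b",368,333,106),("c",249,166,106),("d",500,243,106)): print(n,plane(f,u,v,z))
a=cv2.resize(im[165:220,340:430],None,fx=5,fy=5,interpolation=cv2.INTER_CUBIC)
b=cv2.resize(im[225:270,145:250],None,fx=5,fy=5,interpolation=cv2.INTER_CUBIC)
o=np.zeros((505,530,3),np.uint8); o[:275,:450]=a; o[280:505,:525]=b; cv2.imwrite("pics/crop.png",o)
E
```

```text
mill [191.3 246. ] [153, 233, 81, 28, 1696] ctr [544.8 282.3  27. ] box [[570.1, 369.0], [574.5, 198.9], [519.8, 196.5], [515.2, 365.8]]
jar [378.8 192.1] [365, 182, 26, 22, 352] ctr [ 664.3 -104.9   22. ] box [[647.2, -78.0], [689.2, -84.7], [681.5, -131.8], [639.6, -125.0]]
jarcap [402.1 193.3] [397, 185, 11, 17, 135] ctr [ 662.6 -156.2   22. ] box [[646.9, -144.9], [680.0, -147.9], [678.3, -167.5], [645.3, -164.5]]
mat [371.3 283.3] [351, 263, 42, 42, 1383] ctr [471.9 -93.9   4. ] box [[514.7, -50.2], [515.7, -137.0], [429.4, -137.1], [428.2, -50.9]]
FL [796.9 -41.   22. ]
FR [ 787.6 -195.9   22. ]
NL [350.   -7.7  22. ]
NR [ 338.5 -163.4   22. ]
tin [ 570.8 -110.7   72. ]
salt [ 763. -124.   90.]
b [381.3 -79.5 106. ]
c [697.4 152.2 106. ]
d [ 552.6 -326.7  106. ]
```

View pics/crop.png

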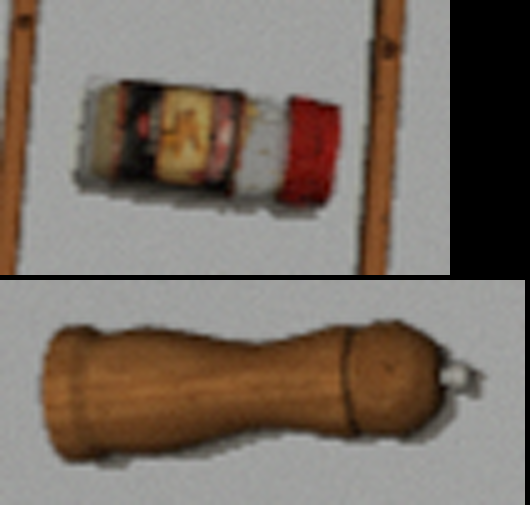

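The crop shows the jar with its glass foot at about (355.5,192) and cap end at about (408,195.5), its axis square to the frame. The mill's foot is at about x=154 px, its waist at about 196 px and its knob on the right. I'll grip each with the tool tilted 45° towards the cap or knob side. Turning it −90° about the row axis then leaves the tool tilted 45° the other way.

```bash
python3 -m crank '[0,0,0.082,0.0334,0.0307,0,-0.4, 0,0,0.082,0.0334,0.0307,0,-0.4, 0,0,0.082,0.0334,0.0307,0,-0.4, 0,0,0.082,0.0334,0.0307,0,-0.4, 0,0,0.082,0.0334,0.0307,0,-0.4, 0,0,0.082,0.0334,0.0307,0,-0.4, 0,0,0.082,0.0334,0.0307,0,-0.4, 0,0,0.082,0.0334,0.0307,0,-0.4, 0,0,0.082,0.0334,0.0307,0,-0.4, 0,0,0.082,0.0334,0.0307,0,-0.4, 0,0,0.082,0.0334,0.0307,0,-0.4, 0,0,0.082,0.0334,0.0307,0,-0.4, 0,0,0.082,0.0334,0.0307,0,-0.4, 0.112,-0.008,0,0,0,0,-0.4, 0.112,-0.008,0,0,0,0,-0.4, 0.112,-0.008,0,0,0,0,-0.4, 0.112,-0.008,0,0,0,0,-0.4, 0.112,-0.008,0,0,0,0,-0.4, 0.112,-0.008,0,0,0,0,-0.4, 0.112,-0.008,0,0,0,0,-0.4]' 40; python3 -c "
from h import *
s=r.read_state();print(s['joint_positions'].round(1),s['finger_gap'])"
```

```text
t: 2.15
tcp_pos: [664.5, -101.0, 231.5]
tcp_rot: [[0.052, 0.997, 0.052], [0.702, -0.073, 0.709], [0.71, -0.0, -0.704]]
wrist_force: [-0.5, -0.4, -1.0]
finger_gap: 0.701
grasp_force: 0.0
[-37.2  38.   66.1  37.5 101.8 -33.8] 0.7010127534708325
```

```bash
python3 -m crank '[0,0,0,0,0,-0.03,-0.4, 0,0,0,0,0,-0.03,-0.4, 0,0,0,0,0,-0.03,-0.4, 0,0,0,0,0,-0.03,-0.4, 0,0,0,0,0,-0.03,-0.4, 0,0,0,0,0,-0.02,-0.4, 0,0,0,0,0,-0.01,-0.4, 0,0,0,0,0,0,-0.4]'; python3 -c "
from h import *
o=[cv2.resize(r.grab_frame('top')['color'][110:270,310:460],None,fx=2.6,fy=2.6),cv2.resize(r.grab_frame('side')['color'][190:350,300:450],None,fx=2.6,fy=2.6)]
cv2.imwrite('pics/pre.png',np.hstack(o))"
```

```text
t: 2.95
tcp_pos: [663.9, -100.0, 50.0]
tcp_rot: [[0.054, 0.997, 0.049], [0.704, -0.072, 0.707], [0.709, -0.003, -0.706]]
wrist_force: [-0.0, -0.8, 0.4]
finger_gap: 0.697
grasp_force: 0.0
```

View pics/pre.png

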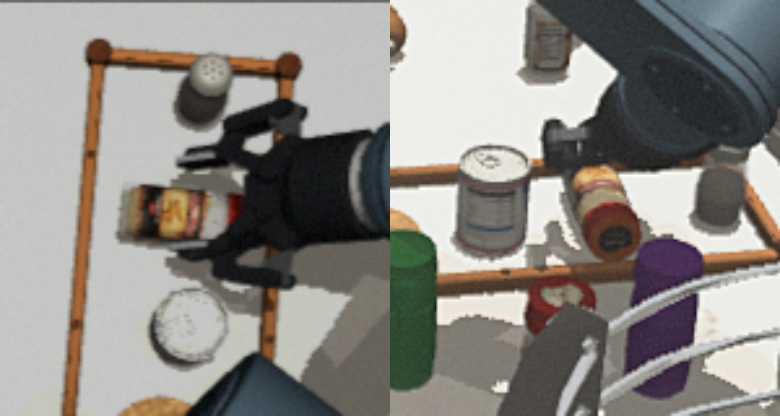

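The fingers straddle the jar (top crop: jar at (185,213), fingers at (205,155) and (205,248)), clear of the salt shaker and the tin. Descend and close.

```bash
python3 -m crank '[0,0,0,0,0,-0.014,-0.4, 0,0,0,0,0,-0.014,-0.4, 0,0,0,0,0,-0.01,-0.4, 0,0,0,0,0,0,-0.4, 0,0,0,0,0,0,0.1, 0,0,0,0,0,0,0.3, 0,0,0,0,0,0,0.6, 0,0,0,0,0,0,1, 0,0,0,0,0,0,1, 0,0,0,0,0,0,1, 0,0,0,0,0,0,1]' 40
```

```text
t: 4.15
tcp_pos: [664.4, -100.4, 13.4]
tcp_rot: [[0.052, 0.997, 0.051], [0.705, -0.072, 0.706], [0.707, -0.001, -0.707]]
wrist_force: [0.2, -0.4, -0.6]
finger_gap: 0.498
grasp_force: 40.8
```

```bash
python3 -m crank '[0,0,0,0,0,0.015,1, 0,0,0,0,0,0.025,1, 0,0,0,0,0,0.025,1, 0,0,0,0,0,0.025,1, -0.112,0.008,0,0,-0.001,0.015,1, -0.112,0.008,0,0,-0.001,0,1, -0.112,0.008,0,0,-0.001,0,1, -0.112,0.008,0,0,-0.001,0,1, -0.112,0.008,0,0,-0.001,0,1, -0.112,0.008,0,0,-0.001,0,1, -0.112,0.008,0,0,-0.001,0,1, -0.112,0.008,0,0,-0.001,0,1, -0.112,0.008,0,0,-0.001,0,1, -0.112,0.008,0,0,-0.001,0,1, -0.112,0.008,0,0,-0.001,0,1, -0.112,0.008,0,0,-0.001,0,1, -0.112,0.008,0,0,-0.001,0,1, -0.112,0.008,0,0,-0.001,0,1, 0,0,0,-0.002,-0.003,0,1, 0,0,0,0,0,0,1]'; python3 -c "
from h import *
s=r.read_state();print(s['joint_positions'].round(1))
o=[cv2.resize(r.grab_frame('top')['color'][110:270,310:460],None,fx=2.6,fy=2.6),cv2.resize(r.grab_frame('side')['color'][170:330,300:450],None,fx=2.6,fy=2.6)]
cv2.imwrite('pics/up.png',np.hstack(o))"
```

```text
t: 6.15
tcp_pos: [661.9, -117.0, 118.2]
tcp_rot: [[0.052, 0.997, -0.051], [0.707, -0.073, -0.704], [-0.706, 0.0, -0.709]]
wrist_force: [0.8, -0.2, -1.3]
finger_gap: 0.496
grasp_force: 40.8
[  1.8  39.9  79.6 -47.1  73.4  25.5]
```

View pics/up.png

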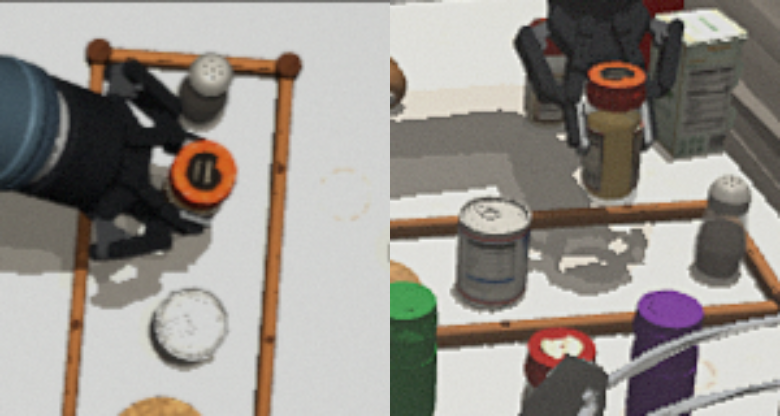

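```bash
python3 - <<'E'
from h import *
f=r.grab_frame("side")
for z in (70,77,84):
    print(z,proj(f,[662.5-2,-109-21,z]),proj(f,[662.5,-109,z+106]))
t=r.grab_frame("top"); print(proj(t,[662.5,-109,183]))
im=f["color"]; hsv=cv2.cvtColor(im,cv2.COLOR_BGR2HSV)
m=((hsv[...,1]>150)&((hsv[...,0]<10)|(hsv[...,0]>172))&(hsv[...,2]>70)).astype(np.uint8)
m[:190]=0; m[215:]=0; m[:,:370]=0;m[:,405:]=0
print(cv2.boundingRect(m))
E
python3 -m crank '[0,0,0,0,0,-0.015,1, 0,0,0,0,0,-0.02,1, 0,0,0,0,0,-0.015,1, 0,0,0,0,0,-0.01,1, 0,0,0,0,0,-0.006,1, 0,0,0,0,0,0,1]'
```

```text
70 [385.5 252.8] [387.5 201.4]
77 [385.8 249.8] [387.8 198.2]
84 [386.1 246.9] [388.1 195. ]
[388.9 175.5]
(376, 190, 24, 22)
t: 6.95
tcp_pos: [661.7, -117.4, 50.6]
tcp_rot: [[0.05, 0.997, -0.052], [0.705, -0.072, -0.706], [-0.708, -0.001, -0.707]]
wrist_force: [-0.9, 0.2, -1.9]
finger_gap: 0.497
grasp_force: 40.8
```

```bash
python3 -m crank '[0,0,0,0,0,-0.003,1, 0,0,0,0,0,-0.003,1, 0,0,0,0,0,-0.002,1, 0,0,0,0,0,0,1]'
```

```text
t: 7.35
tcp_pos: [662.4, -117.4, 44.3]
tcp_rot: [[0.052, 0.997, -0.05], [0.705, -0.072, -0.706], [-0.707, 0.001, -0.707]]
wrist_force: [0.2, 0.9, -1.8]
finger_gap: 0.496
grasp_force: 40.8
```

```bash
python3 -m crank '[0,0,0,0,0,-0.001,1, 0,0,0,0,0,-0.001,1, 0,0,0,0,0,0,1]'
```

```text
t: 7.65
tcp_pos: [662.6, -117.4, 42.5]
tcp_rot: [[0.052, 0.997, -0.05], [0.705, -0.072, -0.706], [-0.708, 0.002, -0.707]]
wrist_force: [0.4, 0.6, -0.9]
finger_gap: 0.497
grasp_force: 40.9
```

```bash
python3 -m crank '[0,0,0,0,0,-0.001,1, 0,0,0,0,0,-0.001,1, 0,0,0,0,0,0,1]'
```

```text
t: 7.95
tcp_pos: [662.6, -117.7, 42.4]
tcp_rot: [[0.053, 0.997, -0.05], [0.703, -0.073, -0.707], [-0.709, 0.002, -0.705]]
wrist_force: [-2.8, 2.2, 8.0]
finger_gap: 0.49
grasp_force: 40.7
```

```bash
python3 -m crank '[0,0,0,0,0,-0.001,1, 0,0,0,0,0,0,1]'
```

```text
t: 8.15
tcp_pos: [662.9, -117.9, 42.1]
tcp_rot: [[0.053, 0.997, -0.049], [0.703, -0.073, -0.708], [-0.71, 0.003, -0.705]]
wrist_force: [-2.3, 1.5, 10.4]
finger_gap: 0.496
grasp_force: 39.3
```

```bash
python3 -m crank '[0,0,0,0,0,0.002,1, 0,0,0,0,0,0,0.1, 0,0,0,0,0,0,0, 0,0,0,0,0,0,-0.1, 0,0,0,0,0,0,-0.4, 0,0,0,0,0,0,-0.4, 0,0,0,0.0005,0.007,0.007,-0.4, 0,0,0,0.001,0.014,0.014,-0.4, 0,0,0,0.0015,0.021,0.021,-0.4, 0,0,0,0.0015,0.021,0.021,-0.4, 0,0,0,0.0015,0.021,0.021,-0.4, 0,0,0,0.0015,0.021,0.021,-0.4, 0,0,0,0.0015,0.021,0.021,-0.4, 0,0,0,0,0,0.02,-0.4, 0,0,0,0,0,0,-0.4]'; python3 - <<'E'
from h import *
f=r.grab_frame("top"); s=r.grab_frame("side")
cv2.imwrite('pics/jar.png',np.hstack([cv2.resize(f["color"][110:350,310:450],None,fx=2.5,fy=2.5),cv2.resize(s["color"][220:340,220:460],None,fx=1.8,fy=5)]))
print(proj(f,[663,-109,106]),proj(s,[663,-109,106]),proj(s,[663,-130,0]))
for q,v in((192.4,154.),(192.4,200),(188,238)): pass
im=f["color"]; 
for u,v,z in((156.5,250,58/2),(238,247,26)): print(plane(f,u,v,z))
# mill centre line at columns
hsv=cv2.cvtColor(im,cv2.COLOR_BGR2HSV); m=(hsv[...,1]>110)
for u in range(155,236,8):
    v=np.where(m[226:268,u])[0]+226
    if len(v): print(u,v.min(),v.max(),plane(f,u,(v.min()+v.max())/2,28),"w",round((v.max()-v.min()+1)*2.07,1))
E
```

```text
t: 9.65
tcp_pos: [672.9, 9.3, 191.2]
tcp_rot: [[0.055, 0.997, -0.045], [0.705, -0.071, -0.706], [-0.707, 0.007, -0.707]]
wrist_force: [0.3, -0.4, 0.3]
finger_gap: 0.699
grasp_force: 0.0
[384.1 184.4] [384.7 232.3] [383.8 281. ]
[536.5 358.8  29. ]
[544.9 187.5  26. ]
155 243 257 [536.6 362.4  28. ] w 31.0
163 236 261 [539.9 345.6  28. ] w 53.8
171 237 260 [540.1 328.6  28. ] w 49.7
179 237 260 [540.3 311.6  28. ] w 49.7
187 238 257 [542.6 294.7  28. ] w 41.4
195 239 255 [543.8 277.8  28. ] w 35.2
203 238 255 [545.  260.9  28. ] w 37.3
211 236 256 [546.2 244.1  28. ] w 43.5
219 235 256 [547.5 227.2  28. ] w 45.5
227 236 255 [547.6 210.3  28. ] w 41.4
```

View pics/jar.png

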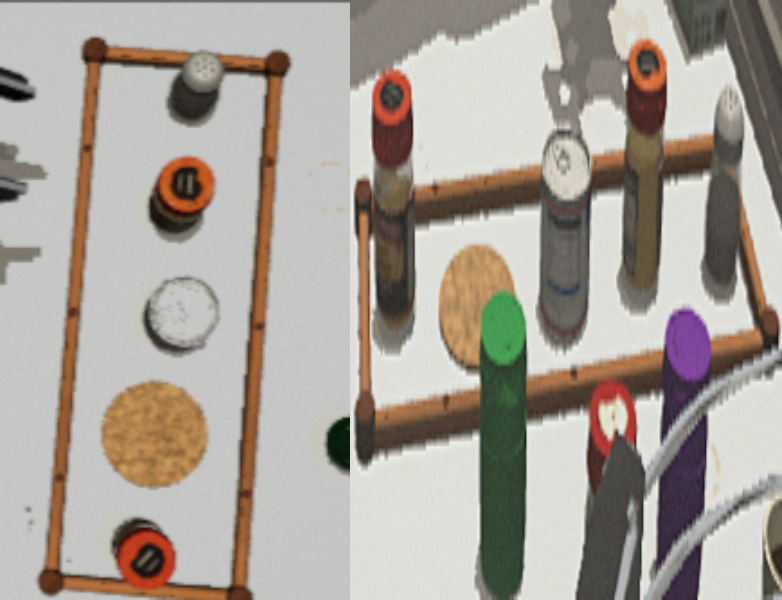

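The jar stands upright in the row, aligned with its neighbours, and nothing else has moved (top crop: cap at (185,185)). Next is the mill: waist near (544.5, 275), foot near y=354, axis turned about 3.5°.

```bash
python3 -m crank '[0,0,0.066,-0.008,0.0174,0,-0.8, 0,0,0.066,-0.008,0.0174,0,-0.8, 0.112,0.007,0,-0.008,0.0174,0,-0.8, 0.112,0.007,0,-0.008,0.0174,0,-0.8, 0.112,0.007,0,-0.008,0.0174,0,-0.8, 0.112,0.007,0,-0.008,0.0174,0,-0.8, 0.112,0.007,0,-0.008,0.0174,0,-0.8, 0.112,0.007,0,-0.008,0.0174,0,-0.8, 0.112,0.007,0,-0.008,0.0174,0,-0.8, 0.112,0.007,0,-0.008,0.0174,0,-0.8, 0.112,0.007,0,-0.008,0.0174,0,-0.8, 0.112,0.007,0,-0.008,0.0174,0,-0.8, 0.112,0.007,0,-0.008,0.0174,0,-0.8, 0.112,0.007,0,-0.008,0.0174,0,-0.8, 0.112,0.007,0,-0.008,0.0174,0,-0.8, 0.112,0.007,0,-0.008,0.0174,0,-0.8, 0,0,0,0,0,-0.02,-0.8, 0,0,0,0,0,-0.03,-0.8, 0,0,0,0,0,-0.02,-0.8, 0,0,0,0,0,0,-0.8]' 50; python3 -c "
from h import *
f=r.grab_frame('top');print(proj(f,[544.5,275,29]))
o=[cv2.resize(f['color'][190:310,120:270],None,fx=2.6,fy=2.6),cv2.resize(r.grab_frame('side')['color'][130:250,230:380],None,fx=2.6,fy=2.6)]
cv2.imwrite('pics/mill.png',np.hstack(o))"
```

```text
t: 11.75
tcp_pos: [541.0, 286.0, 113.4]
tcp_rot: [[-0.034, 0.998, -0.05], [0.706, 0.059, 0.705], [0.707, -0.012, -0.707]]
wrist_force: [0.0, -0.1, 0.4]
finger_gap: 0.901
grasp_force: 0.0
[196.2 246.6]
```

View pics/mill.png

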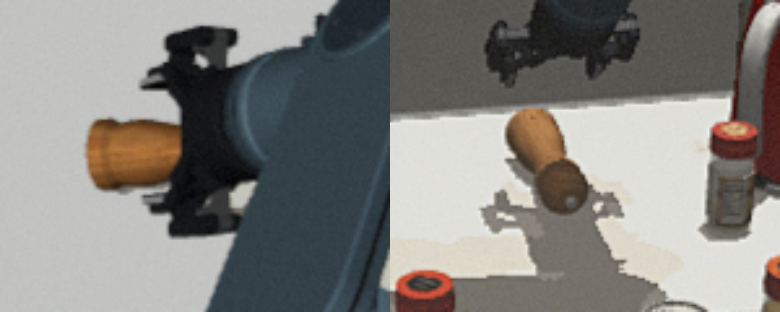

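The fingers straddle the mill's body (top crop: tips at (155,80) and (155,200), mill axis at y≈152). Descend, close, and lift if it holds.

```bash
python3 -m crank '[0,0,0,0.001,0.001,-0.02,-0.8, 0,0,0,0.001,0.001,-0.025,-0.8, 0,0,0,0.001,0,-0.025,-0.8, 0,0,0,0,0,-0.016,-0.8, 0,0,0,0,0,-0.01,-0.8, 0,0,0,0,0,0,-0.4, 0,0,0,0,0,0,0, 0,0,0,0,0,0,0.3, 0,0,0,0,0,0,0.6, 0,0,0,0,0,0,1, 0,0,0,0,0,0,1, 0,0,0,0,0,0,1]' 50
```

```text
t: 13.05
tcp_pos: [546.8, 289.0, 22.2]
tcp_rot: [[-0.042, 0.998, -0.044], [0.706, 0.061, 0.706], [0.707, -0.002, -0.707]]
wrist_force: [-1.5, -1.9, 6.1]
finger_gap: 0.584
grasp_force: 52.4
```

```bash
python3 -m crank '[0,0,0,0,0,0.01,1, 0,0,0,0,0,0.02,1, 0,0,0,0,0,0.03,1, 0,0,0,0,0,0.03,1, 0,0,0,0,0,0.03,1, 0,0,0,0,0,0.03,1, 0,0,0,0,0,0,1]' 60; python3 -c "
from h import *
f=r.grab_frame('top')
o=[cv2.resize(f['color'][190:310,120:270],None,fx=2.6,fy=2.6),cv2.resize(r.grab_frame('side')['color'][100:220,230:380],None,fx=2.6,fy=2.6)]
cv2.imwrite('pics/mill2.png',np.hstack(o))"
```

```text
t: 13.75
tcp_pos: [548.4, 289.0, 175.5]
tcp_rot: [[-0.047, 0.998, -0.04], [0.707, 0.061, 0.705], [0.706, 0.005, -0.708]]
wrist_force: [0.8, 0.8, -2.1]
finger_gap: 0.581
grasp_force: 62.3
```

View pics/mill2.png

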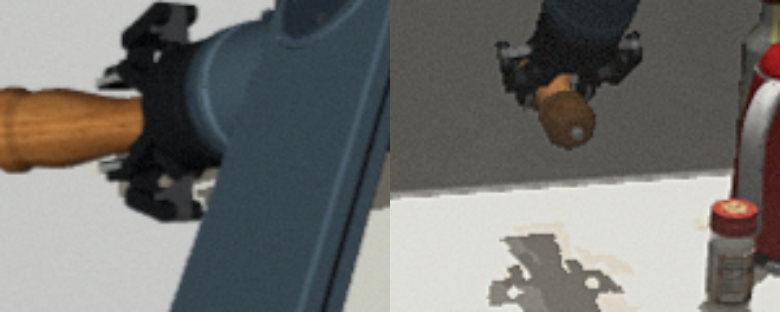

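The mill is held firmly. Now turn it upright and carry it over the mat.

```bash
python3 -m crank '[-0.114,-0.007,0,-0.0048,-0.0242,0.0025,1, -0.114,-0.007,0,-0.0048,-0.0242,0.0025,1, -0.114,-0.007,0,-0.0048,-0.0242,0.0025,1, -0.114,-0.007,0,-0.0048,-0.0242,0.0025,1, -0.114,-0.007,0,-0.0048,-0.0242,0.0025,1, -0.114,-0.007,0,-0.0048,-0.0242,0.0025,1, -0.114,-0.007,0,-0.0048,-0.0242,0.0025,1, -0.114,-0.007,0,-0.0048,-0.0242,0.0025,1, -0.114,-0.007,0,-0.0048,-0.0242,0.0025,1, -0.114,-0.007,0,-0.0048,-0.0242,0.0025,1, -0.114,-0.007,0,-0.0048,-0.0242,0.0025,1, -0.114,-0.007,0,-0.0048,-0.0242,0.0025,1, -0.114,-0.007,0,-0.0048,-0.0242,0.0025,1, -0.114,-0.007,0,-0.0048,-0.0242,0.0025,1, 0,0,-0.066,-0.0048,-0.0242,0.0025,1, 0,0,-0.066,-0.0048,-0.0242,0.0025,1, 0,0,0,0,0,0,1, 0,0,0,0,0,0,1]'; python3 - <<'E'
from h import *
s=r.grab_frame("side"); f=r.grab_frame("top")
a=s["color"][80:340,200:420]; b=f["color"][180:360,310:440]
cv2.imwrite('pics/mill3.png',np.hstack([cv2.resize(a,(508,600)),cv2.resize(b,(290,600))]))
P=[472,-94]
for z in(130,140,280,300): print(z,proj(s,P+[z]),proj(f,P+[z]))
hsv=cv2.cvtColor(s["color"],cv2.COLOR_BGR2HSV); m=(hsv[...,0]>5)&(hsv[...,0]<20)&(hsv[...,1]>100)&(hsv[...,2]>50)
for v in range(90,260,6):
    c=np.where(m[v,240:370])[0]+240
    if len(c)>3: print(v,c.min(),c.max())
E
```

```text
t: 15.65
tcp_pos: [468.8, -98.3, 209.5]
tcp_rot: [[0.049, 0.997, -0.056], [0.686, -0.074, -0.724], [-0.726, -0.003, -0.687]]
wrist_force: [-0.4, 0.0, -3.3]
finger_gap: 0.571
grasp_force: 62.9
130 [291.1 227. ] [377.1 284.7]
140 [291.  222.6] [377.6 284.8]
280 [290.7 155. ] [386.5 286.7]
300 [290.7 144.5] [388.1 287.1]
144 283 294
150 277 300
156 276 301
162 278 300
168 277 301
174 280 296
180 280 367
186 280 355
192 279 296
198 277 301
204 277 302
210 277 302
216 276 303
222 280 303
234 240 248
252 355 369
258 246 324
```

View pics/mill3.png

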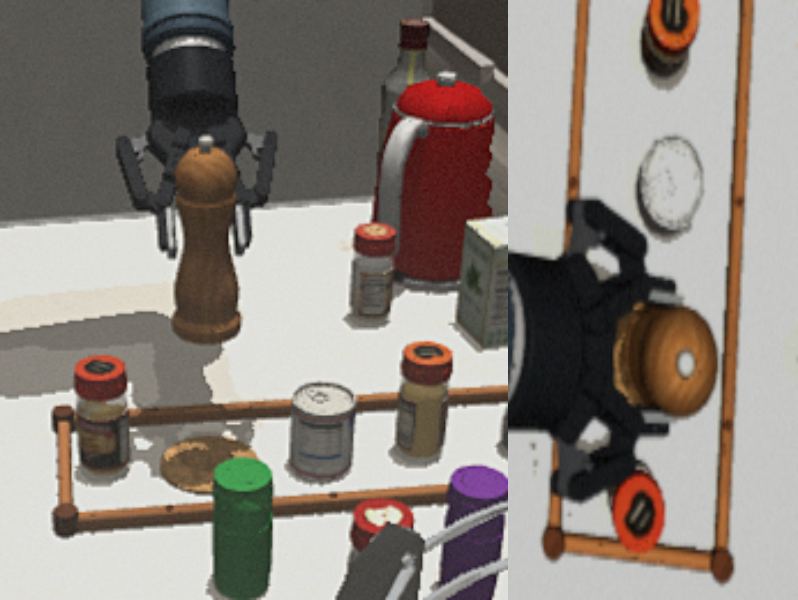

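```bash
python3 - <<'E'
from h import *
from scipy.optimize import least_squares as L
s=r.grab_frame("side"); f=r.grab_frame("top")
hsv=cv2.cvtColor(f["color"],cv2.COLOR_BGR2HSV); m=(hsv[...,0]>5)&(hsv[...,0]<22)&(hsv[...,1]>80)&(hsv[...,2]>50)
for v in range(276,302,3):
    c=np.where(m[v,345:405])[0]+345
    print(v,c.min() if len(c) else None,c.max() if len(c) else None)
g=(hsv[...,1]<60)&(hsv[...,2]>110); g[:280]=0;g[298:]=0;g[:,:380]=0;g[:,396:]=0
ys,xs=np.where(g); print("knob top",xs.mean(),ys.mean(),len(xs))
# knob by two views
K=L(lambda p:np.r_[proj(s,p)-[289.2,139.5],proj(f,p)-[xs.mean(),ys.mean()]],[472,-94,310]).x; print("knob",K.round(1))
for le in(357,358,359,360,361):
    F=L(lambda p:np.r_[proj(s,[p[0],p[1]-29,p[2]])-[288.8,228],proj(f,[p[0],p[1]+29,p[2]])[0]-le],[472,-94,140]).x; print(le,"foot",F.round(1),"len",np.linalg.norm(K-F).round(1))
E
```

```text
276 359 397
279 358 400
282 358 401
285 357 402
288 357 403
291 357 402
294 357 402
297 360 400
300 363 397
knob top 389.06666666666666 288.44444444444446 45
knob [472. -94. 310.]
357 foot [472. -94. 140.] len 170.0
358 foot [472. -94. 140.] len 170.0
359 foot [472. -94. 140.] len 170.0
360 foot [472. -94. 140.] len 170.0
361 foot [472. -94. 140.] len 170.0
```

```bash
sed -i 's/\[f\["cx"\],f\["cy"\]\]).round(1)/[f["cx"],f["cy"]])/' h.py; python3 - <<'E'
from h import *
from scipy.optimize import least_squares as L
s=r.grab_frame("side"); f=r.grab_frame("top")
R=L(lambda p:np.r_[proj(s,p)-[289.2,139.5],proj(f,p)-[389,288.4]],[472,-94,310]); K=R.x; print("knob",K.round(1),R.fun.round(1))
for le in(356.5,357.5):
    F=L(lambda p:np.r_[proj(s,[p[0],p[1]-29,p[2]])-[288.8,228],proj(f,[p[0],p[1]+29,p[2]])[0]-le],[472,-94,140]).x; print(le,"foot",F.round(1),"len",np.linalg.norm(K-F).round(1))
E
```

```text
knob [470.  -94.1 309.6] [ 0.3 -0.  -0.1  0.3]
356.5 foot [463.9 -85.  139.6] len 170.4
357.5 foot [463.6 -86.7 140.6] len 169.3
```

Triangulated, the mill measures 170 mm, which matches its given length. It is under-rotated by about 2.5°, with the foot near (470.5,-87) and 140 mm up. I'll correct the tilt, shift it and lower it.

```bash
python3 -m crank '[-0.022,0.0015,0,0.001,-0.002,0,1, -0.022,0.0015,0,0.0005,-0.002,0,1, 0,0,0,0,0,-0.015,1, 0,0,0,0,0,-0.02,1, 0,0,0,0,0,-0.025,1, 0,0,0,0,0,-0.025,1, 0,0,0,0,0,-0.02,1, 0,0,0,0,0,-0.015,1, 0,0,0,0,0,-0.005,1, 0,0,0,0,0,0,1, 0,0,0,0,0,0,1]'
```

```text
t: 17.05
tcp_pos: [471.6, -102.2, 86.8]
tcp_rot: [[0.049, 0.997, -0.055], [0.652, -0.073, -0.755], [-0.757, 0.001, -0.654]]
wrist_force: [0.1, 0.2, -3.1]
finger_gap: 0.578
grasp_force: 62.9
```

```bash
python3 - <<'E'
from h import *
from scipy.optimize import least_squares as L
s=r.grab_frame("side"); f=r.grab_frame("top")
hs=cv2.cvtColor(s["color"],cv2.COLOR_BGR2HSV); hf=cv2.cvtColor(f["color"],cv2.COLOR_BGR2HSV)
print("expect knob",proj(s,[472,-94,182]),proj(f,[472,-94,182]),"foot rim",proj(s,[465,-122,12]),proj(s,[465,-122,4]))
def kn(h,x0,x1,y0,y1):
    g=(h[...,1]<60)&(h[...,2]>110); q=np.zeros_like(g); q[y0:y1,x0:x1]=g[y0:y1,x0:x1]; ys,xs=np.where(q); return xs.mean(),ys.mean(),len(xs),ys.min()
print(kn(hs,280,300,190,230),kn(hf,370,396,276,298))
m=(hf[...,0]>5)&(hf[...,0]<22)&(hf[...,1]>80)&(hf[...,2]>50)
for v in(282,286,290): c=np.where(m[v,340:405])[0]+340; print(v,c.min(),c.max())
E
python3 -m crank '[0,0,0,0,0,-0.002,1, 0,0,0,0,0,-0.002,1, 0,0,0,0,0,0,1]'
```

```text
expect knob [290.95036415 203.25893847] [379.94815355 285.27083345] foot rim [290.45176304 284.85200598] [290.46990999 288.079783  ]
(np.float64(290.36842105263156), np.float64(201.47368421052633), 19, np.int64(200)) (np.float64(389.6521739130435), np.float64(287.1565217391304), 115, np.int64(276))
282 355 392
286 355 393
290 355 392
t: 17.45
tcp_pos: [471.0, -102.2, 82.3]
tcp_rot: [[0.049, 0.997, -0.055], [0.652, -0.074, -0.754], [-0.756, 0.001, -0.654]]
wrist_force: [0.2, -0.6, -2.1]
finger_gap: 0.576
grasp_force: 62.9
```

```bash
python3 -m crank '[0,0,0,0,0,-0.002,1, 0,0,0,0,0,-0.002,1, 0,0,0,0,0,-0.001,1, 0,0,0,0,0,0,1]'
```

```text
t: 17.85
tcp_pos: [471.0, -102.2, 77.1]
tcp_rot: [[0.048, 0.997, -0.056], [0.652, -0.074, -0.755], [-0.757, -0.0, -0.654]]
wrist_force: [1.0, 0.5, -3.0]
finger_gap: 0.573
grasp_force: 62.9
```

```bash
python3 -m crank '[0,0,0,0,0,-0.001,1, 0,0,0,0,0,-0.001,1, 0,0,0,0,0,0,1]'
```

```text
t: 18.15
tcp_pos: [471.0, -102.2, 75.2]
tcp_rot: [[0.048, 0.997, -0.056], [0.652, -0.074, -0.755], [-0.757, 0.0, -0.654]]
wrist_force: [-0.4, 0.3, -3.3]
finger_gap: 0.571
grasp_force: 62.9
```

```bash
python3 -m crank '[0,0,0,0,0,-0.001,1, 0,0,0,0,0,0,1]'; python3 - <<'E'
from h import *
s=r.grab_frame("side"); f=r.grab_frame("top")
cv2.imwrite('pics/mill4.png',np.hstack([cv2.resize(s["color"][170:320,220:370],(500,500)),cv2.resize(f["color"][240:330,345:400],(300,500))]))
print(proj(s,[472,-94,174]),proj(f,[472,-94,174]),proj(f,[472,-65,10]))
E
```

```text
t: 18.35
tcp_pos: [471.1, -102.2, 74.2]
tcp_rot: [[0.048, 0.997, -0.055], [0.652, -0.074, -0.755], [-0.757, 0.0, -0.654]]
wrist_force: [0.1, -0.3, -2.7]
finger_gap: 0.575
grasp_force: 62.9
[290.96763488 206.99620081] [379.48707455 285.17022822] [357.98181939 283.31339294]
```

View pics/mill4.png

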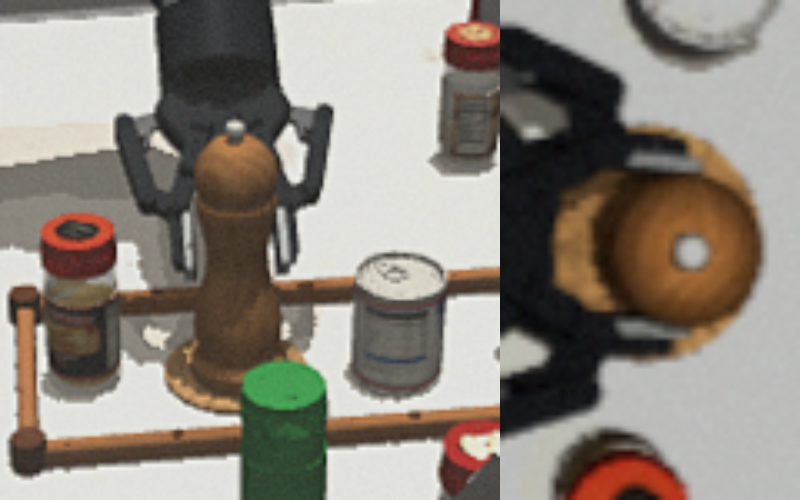

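The mill is upright over the mat with its knob at px (379.8,285); the expected value is (379.5,285.2). The last few mm down follow.

```bash
python3 -m crank '[0,0,0,0,0,-0.001,1, 0,0,0,0,0,-0.001,1, 0,0,0,0,0,0,1]'
```

```text
t: 18.75
tcp_pos: [471.3, -102.5, 73.0]
tcp_rot: [[0.048, 0.997, -0.055], [0.651, -0.073, -0.755], [-0.757, 0.001, -0.653]]
wrist_force: [-0.5, 0.1, 3.1]
finger_gap: 0.568
grasp_force: 63.5
```

```bash
python3 -m crank '[0,0,0,0,0,-0.001,1, 0,0,0,0,0,0,1]'
```

```text
t: 18.95
tcp_pos: [471.3, -102.8, 72.9]
tcp_rot: [[0.049, 0.997, -0.055], [0.65, -0.073, -0.756], [-0.758, 0.001, -0.652]]
wrist_force: [-0.7, 0.5, 8.9]
finger_gap: 0.572
grasp_force: 64.1
```

```bash
python3 -m crank '[0,0,0,0,0,-0.001,1, 0,0,0,0,0,0,1]'
```

```text
t: 19.15
tcp_pos: [471.3, -103.2, 72.8]
tcp_rot: [[0.049, 0.997, -0.055], [0.649, -0.074, -0.757], [-0.759, 0.001, -0.651]]
wrist_force: [-2.1, 1.7, 13.8]
finger_gap: 0.575
grasp_force: 64.7
```

```bash
python3 -m crank '[0,0,0,0,0,0.002,1, 0,0,0,0,0,0,0, 0,0,0,0,0,0,-0.15, 0,0,0,0,0,0,-0.25, 0,0,0,0,0,0,-0.5, 0,0,0,0,0,0,-0.5, 0,0,0,0.0005,0.007,0.006,-0.5, 0,0,0,0.001,0.015,0.013,-0.5, 0,0,0,0.0015,0.021,0.018,-0.5, 0,0,0,0.0015,0.021,0.018,-0.5, 0,0,0,0.0015,0.021,0.018,-0.5, 0,0,0,0.0015,0.021,0.018,-0.5, 0,0,0,0.0015,0.021,0.018,-0.5, 0,0,0,0.0015,0.021,0.018,-0.5, 0,0,0,0.0015,0.021,0.018,-0.5, 0,0,0,0,0,0.02,-0.5, 0,0,0,0,0,0,-0.5, 0,0,0,0,0,0,-0.5]' 20; python3 - <<'E'
from h import *
s=r.grab_frame("side"); f=r.grab_frame("top")
cv2.imwrite('pics/final.png',np.hstack([cv2.resize(s["color"][150:330,200:460],(490,340)),cv2.resize(f["color"][110:360,240:450],(300,357))[:340]]))
E
```

```text
t: 20.95
tcp_pos: [482.9, 67.2, 237.2]
tcp_rot: [[0.048, 0.997, -0.055], [0.653, -0.073, -0.754], [-0.756, 0.001, -0.655]]
wrist_force: [-0.7, 0.1, -0.6]
finger_gap: 0.751
grasp_force: 0.0
```

View pics/final.png

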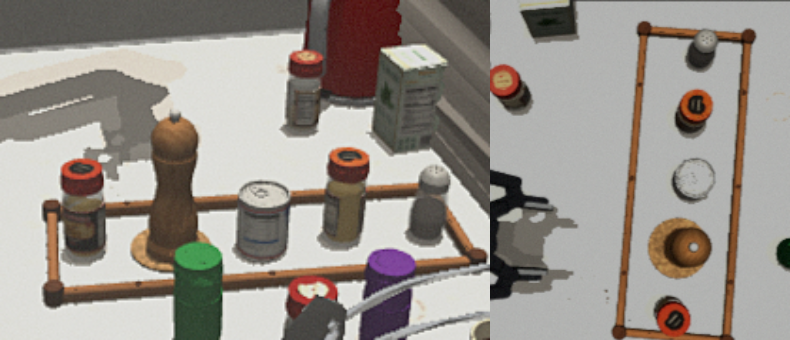

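```bash
python3 - <<'E'
from h import *
s=r.grab_frame("side"); f=r.grab_frame("top")
for n,c,b in(("side",s,(280,300,196,214)),("top",f,(370,392,275,295))):
    h=cv2.cvtColor(c["color"],cv2.COLOR_BGR2HSV); g=((h[...,1]<70)&(h[...,2]>110)).astype(np.uint8); x0,x1,y0,y1=b
    k,l,st,ce=cv2.connectedComponentsWithStats(g[y0:y1,x0:x1]); print(n,[(st[i].tolist(),(ce[i]+[x0,y0]).round(1).tolist()) for i in range(1,k)])
    print("expect",proj(c,[472,-94,172]))
h=cv2.cvtColor(f["color"],cv2.COLOR_BGR2HSV); m=(h[...,0]>5)&(h[...,0]<22)&(h[...,1]>80)&(h[...,2]>30)
dark=m&(h[...,2]<h[...,2][283,353:357].mean()*0.8)
print("mill dark left edge",[int(np.where(dark[v,352:405])[0].min()+352) for v in (279,283,287)],"expect",proj(f,[472,-65,10])[0])
E
```

```text
side [([0, 0, 20, 18, 308], [289.8, 203.9]), ([0, 16, 1, 2, 2], [280.0, 212.5])]
expect [290.97193149 207.92595747]
top [([10, 5, 6, 6, 28], [382.3, 282.7]), ([20, 18, 2, 2, 3], [390.7, 293.7])]
expect [379.37331978 285.14540747]
mill dark left edge [361, 360, 361] expect 357.9818193946944
```

The mill stands upright, wholly on the mat and about 5–6 mm from its centre. The jar is upright in its gap, the neighbours haven't moved and the gripper is clear, so I'm handing in.

```bash
python3 -c "
from bench import r
print(r.close_job())"
```

```text
the job is handed in; nothing more can be done
None
```

The job is handed in at about 21 s of the 51 s limit: the jar stands in its gap, the mill stands on the cork mat about 5–6 mm off its middle, both are released, and the last pictures show nothing else disturbed.

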